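Pepper mill and jar back on their coasters

ROBOT

A 6-joint arm with a two-finger parallel gripper is mounted at the origin on a cart in front of the work surface, level with it; the furniture and walls round the work are solid. World frame = base frame: x ahead of the robot, y to its left, z up, the work surface at z = 0. Lengths are in m, angles in rad, forces in N, time in s.
With the tool pointing down it reaches from about 0.3 to 0.85 m from the base axis. Payload 5.4 kg.
Tool frame: the origin (TCP) lies midway between the tips of the shut fingers; the grasp point (between the pads) lies env.grip_depth behind it (env.grip_depth is the distance from the TCP to the grasp point, in m); z points along the fingers, y is the line along which they close (so a half turn about z gives the same grasp; the last joint's range is limited). The gripper opens to 85 mm and grips with 20 to 120 N. Pads are 22 mm wide; open, the fingers measure 114 mm over their backs; the gripper's body (76 mm by 85 mm) begins 54 mm behind the grasp point. The pads swing forward as they close: fully open they stand 13 mm farther back than shut.
Start: joints at [1.085, 0.158, 1.597, -0, 1.386, -0.21], TCP at [0.157, 0.553, 0.231] pointing down, gripper open.
Joint ranges: [-2.91, 2.91], [-0.94, 2.29], [0.18, 2.7], [-1.29, 4.43], [0.17, 2.64], [-3, 3]. Speed limits (rad/s): [2.57, 2.57, 3.14, 3.14, 3.14, 3.14].

INTERFACE

Orientations are given as a unit quaternion [x, y, z, w].
In Python, from workcell import env gives the robot as it stands.
- The arm moves only by the tool arm_command, never from a script. Its argument "deltas" is text: rows parted by semicolons, each of 7 numbers parted by spaces: the closure, from -1 (fully open) to 1 (shut), then the shift along the tool's x, y, z each as a share of 0.2 m, from -1 to 1, then the turn, a rotation vector about the tool's x, y, z each as a share of 90 degrees, from -1 to 1. A call has 1 to 20 rows; each row is the pose to reach, as a shift and turn from the pose commanded when the call began, along the tool's axes at that moment; what a row does not reach only later rows make up. A row lasts 1/8 s, in which the tool goes at most 62.5 mm and 10.7 degrees, less where a joint would pass 70% of its speed; a pose out of reach is approached as far as the arm can. A call with a number of a shift or a turn outside -1 to 1 is refused whole. A call with a gripper value outside its range is refused whole. The fingers move at their own pace and stop on an object; "squeeze" is the grip in N (left out, the last holds). Time passes only in rows, so rows that repeat a pose let the fingers close. It gives the time, the measured TCP pose, the force, the opening and the grip force at its end, in the units of the state.
- env.sense(): the state, without advancing time (a new reading comes with each control period).
- env.grab_frame(name): name is "scene" or "top" or "wrist"; returns (picture, depth): 384x512x3 uint8, blue, green, red; 384x512 float32, m along the optical axis (not along the pixel's ray), 0 where there is no reading.
- env.camera_info(name): a dict with "mtx" (3x3 intrinsics, pixels), "k1" (the pictures are not rectified: a ray, as slopes to the right and down, at radius r is drawn at 1 + k1 r^2 times it, then the intrinsics apply), "rvec" (rotation vector, rad) and "tvec" (3), from world to camera coordinates, as OpenCV has them. Camera axes: x right, y down, z forward; pixel columns grow to the right and rows downward; lengths in m; the calibration is good to about 2 mm. A picture is of the moment at which its call begins: read the wrist's pose just before it. camera_info takes no time and is no camera call; for the wrist camera it gives the pose at the moment of the call.
- env.close_job(): hands the job in; it is judged then, once.
The state is a dict: "t": time; "qpos": joint angles; "dq": joint speeds; "tau": joint torques, N m; "position": TCP position; "eef_rot": TCP orientation; "ft_force": force on the tool from outside, world axes, zero at the start; "wrist_torque": the same for the moment, N m; "opening": finger opening in m; "grasp_force": force on a finger pad.
Only numpy, scipy, OpenCV 4.12 (cv2) and the standard library are available. Lean on these libraries where they do the work, as an engineer would, in place of code of your own. Each camera call takes 0.05 s, during which the arm holds its last target. There are 200 camera calls.

TASK

Tidy the worktop: stand the pepper mill in the middle of the round cork coaster and the short jar in the middle of the square cork coaster, both upright, and let go of them.

Things in the scene. Friction and masses are not known exactly. Their poses are not given: they have to be found in the camera images.
- pepper_mill: turned wooden pepper mill standing upright on the worktop, 150 mm tall; round, 58 mm across at the foot and at its widest, 50 mm across the head from 109 to 139 mm up, a small 12 mm knob on top; rigid, 0.18 kg; it is the tallest of the small things standing about (a wall cupboard hangs over the back right of the worktop). Origin at the centre of its underside, z up along its axis
- short_jar: glass jar with a flat screw lid, standing upright on the worktop, the shortest jar there: 90 mm tall, round, 58 to 60 mm across the body, lid 55 mm across from 79 to 90 mm up; lid fixed, 0.27 kg. Origin at the centre of its underside, z up along its axis
- round_coaster: round cork coaster, 90 mm across, 5 mm thick, lying flat and fixed on the worktop. Origin at the centre of its underside, so its top is 5 mm above the origin
- square_coaster: square cork coaster, 90 by 90 mm, 5 mm thick, lying flat and fixed on the worktop. Origin at the centre of its underside, so its top is 5 mm above the origin; x and y along its sides
Things that resemble listed ones, but are neither listed nor needed, are in the scene too. What is shaped like the pepper_mill but purple is not meant.

How it is judged:
At the end, for the whole second after the job is handed in: The pepper mill stands upright (within 6 degrees) and still on the round coaster, its axis within 20 mm of the coaster's centre, and the short jar likewise on the square coaster; both are released (horizontal distance between pepper_mill and round_coaster below 0.02 m and z of pepper_mill in the frame of round_coaster below 0.009 m and angle between each of pepper_mill, short_jar's own z axis and vertical below 0.1 rad and linear speed of each of pepper_mill, short_jar below 0.02 m/s and horizontal distance between short_jar and square_coaster below 0.02 m and z of short_jar in the frame of square_coaster below 0.009 m); the robot touches nothing.
It also fails if it takes over 59 s, if anything falls off the work surface, if the arm or the gripper's body presses on something with over 40 N, if the wrist force passes 120 N, or if a joint passes its speed limit or range.

## Working session

There is one attempt and no reset: what is moved stays moved. The work goes in short steps, Python scripts to look and compute and a tool call to move; the robot and the scene stay as the last step left them, time stands still between calls to the robot, and variables do not carry over. Pictures are saved under pics/ and viewed, at most 10 in all, crops included, and the job is handed in when it is done.

Besides the shell and the picture viewer there is one more tool, called in YAML: its name, and indented under it one key for each argument. arm_command: Moves the arm, as the interface text tells. Shift numbers are shares of 0.2 m and turn numbers shares of 90 degrees, none past 1 either way. Its arguments: {"type":"object","properties":{"deltas":{"type":"string"},"squeeze":{"type":"number"}},"required":["deltas"]}

```bash
mkdir -p pics
cat > h.py <<'E'
import numpy as np, cv2, pickle
from workcell import env
from scipy.spatial.transform import Rotation as R
def snap(n,f):
    s=env.sense(); ci=env.camera_info(n); im,d=env.grab_frame(n)
    pickle.dump((im,d,ci),open(f'pics/{f}.pkl','wb')); cv2.imwrite(f'pics/{f}.png',im); return im,d,ci
def cloud(d,ci):
    K=np.array(ci['mtx']);k=ci['k1'];h,w=d.shape
    v,u=np.mgrid[:h,:w]
    dc=np.array([k,0,0,0,0],float)
    p=cv2.undistortPoints(np.stack([u,v],-1).reshape(-1,1,2).astype(np.float64),K,dc).reshape(h,w,2)
    c=np.dstack([p[...,0]*d,p[...,1]*d,d])
    Rm=cv2.Rodrigues(np.array(ci['rvec'],float))[0]
    return (c-np.array(ci['tvec']).reshape(3))@Rm
def load(f): return pickle.load(open(f'pics/{f}.pkl','rb'))
E
python3 - <<'E'
from h import *
s=env.sense();print({k:np.round(v,3) for k,v in s.items()},env.grip_depth)
a=snap('scene','s0');b=snap('top','t0')
cv2.imwrite('pics/t0b.png',cv2.resize(b[0],(800,600)));cv2.imwrite('pics/s0b.png',cv2.resize(a[0],(800,600)))
E
```

```text
{'t': np.float64(0.0), 'qpos': array([ 1.085,  0.159,  1.598,  0.   ,  1.386, -0.21 ]), 'dq': array([-0.001, -0.   ,  0.001, -0.002,  0.   ,  0.001]), 'tau': array([ 2.0000e-03, -3.9601e+01, -3.3143e+01, -0.0000e+00,  9.0000e-03,
        0.0000e+00]), 'position': array([0.156, 0.553, 0.23 ]), 'eef_rot': array([ 0.137,  0.991, -0.001, -0.   ]), 'ft_force': array([-0.083,  0.466,  0.304]), 'wrist_torque': array([ 0.021, -0.016, -0.002]), 'grasp_force': np.float64(0.0), 'opening': np.float64(0.085)} 0.0187
```

View pics/t0b.png

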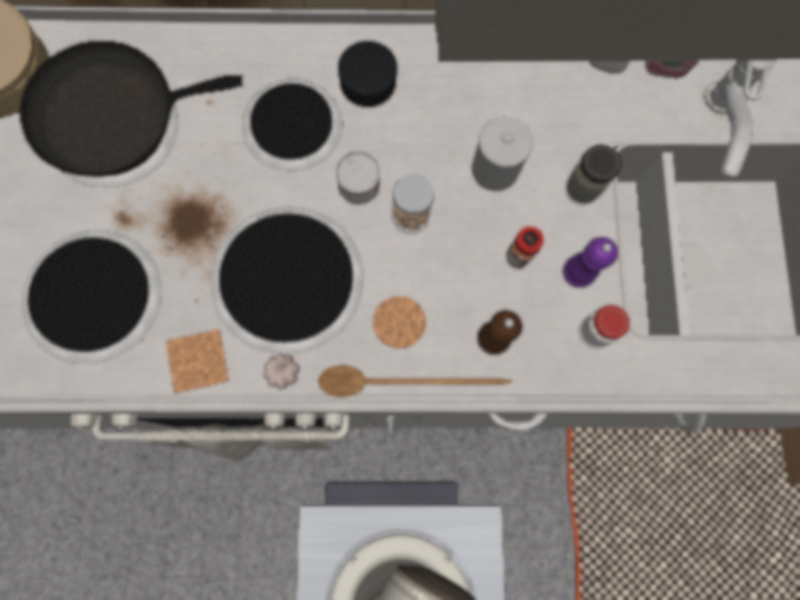

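View pics/s0b.png

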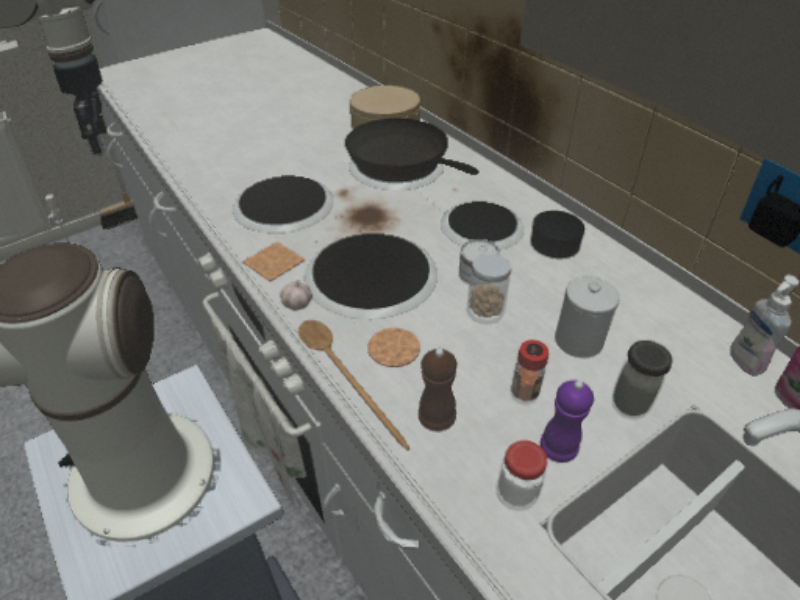

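The top picture (800x600) shows the mill head at (506,325), the round coaster at (399,322) and the square coaster at (197,361). The jar candidates are at (358,173), (412,197), (608,323) and (600,163).

Run:
```python
from h import *
im,d,ci=load('t0');P=cloud(d,ci)
Z=P[...,2]
print('table',np.median(Z[250,20:60]))
from scipy import ndimage as N
m=(Z>0.025)&(Z<0.25)&(P[...,0]<0.9)&(P[...,0]>.2)
L,n=N.label(m)
for i in range(1,n+1):
    q=L==i
    if q.sum()<60: continue
    p=P[q];zt=np.percentile(p[:,2],97);t=p[p[:,2]>zt-.012]
    v,u=np.nonzero(q)
    print(int(u.mean()*1.5625),int(v.mean()*1.5625),q.sum(),'ztop',zt.round(3),'topc',((t[:,:2].max(0)+t[:,:2].min(0))/2).round(3),'size',np.ptp(t[:,:2],axis=0).round(3))
hsv=cv2.cvtColor(im,cv2.COLOR_BGR2HSV)
c=(abs(Z)<0.02)&(hsv[...,1]>90)&(hsv[...,0]<20)&(hsv[...,2]>130)
L,n=N.label(c)
for i in range(1,n+1):
    q=L==i
    if q.sum()<300: continue
    p=P[q];print('cork',p.mean(0).round(4),np.ptp(p,axis=0).round(3),cv2.minAreaRect(p[:,:2].astype(np.float32)))
```

```text
table 0.0008749921274176154
83 99 3870 ztop 0.084 topc [0.787 0.466] size [0.226 0.411]
366 77 816 ztop 0.054 topc [0.868 0.054] size [0.064 0.104]
739 108 1449 ztop 0.173 topc [ 0.681 -0.51 ] size [0.092 0.053]
676 65 169 ztop 0.063 topc [ 0.892 -0.488] size [0.01 0.06]
501 150 1273 ztop 0.124 topc [ 0.717 -0.17 ] size [0.084 0.082]
593 172 921 ztop 0.123 topc [ 0.679 -0.318] size [0.064 0.061]
357 173 710 ztop 0.059 topc [0.691 0.07 ] size [0.075 0.071]
411 201 839 ztop 0.114 topc [ 0.632 -0.021] size [0.066 0.065]
524 244 431 ztop 0.109 topc [ 0.558 -0.203] size [0.044 0.043]
592 258 656 ztop 0.146 topc [ 0.531 -0.305] size [0.04  0.041]
605 325 631 ztop 0.094 topc [ 0.427 -0.326] size [0.054 0.054]
500 330 540 ztop 0.147 topc [ 0.413 -0.156] size [0.035 0.033]
280 370 387 ztop 0.052 topc [0.356 0.19 ] size [0.038 0.045]
cork [ 0.4438 -0.0007  0.0053] [0.084 0.084 0.013] ((0.44381606578826904, -0.0006661415100097656), (0.08189082890748978, 0.08389696478843689), 23.060243606567383)
cork [0.3784 0.3317 0.0053] [0.098 0.099 0.014] ((0.3787073493003845, 0.3316184878349304), (0.08619894832372665, 0.08606886863708496), 12.299226760864258)
cork [0.3445 0.0481 0.0102] [0.047 0.301 0.018] ((0.34450191259384155, -0.02234344184398651), (0.3005954623222351, 0.046470094472169876), 89.28853607177734)
```

arm_command:
  deltas: "-1 -.9 -.54 -.1 0 0 -.175;-1 -.9 -.54 -.1 0 0 -.175;-1 -.9 -.54 -.1 0 0 -.175;-1 -.9 -.54 -.1 0 0 -.175;-1 -.9 -.54 -.1 0 0 -.175;-1 -.9 -.54 -.1 0 0 -.175"
  squeeze: 40

```text
t: 0.85
position: [0.2997, 0.4007, 0.2509]
eef_rot: [0.0, 1.0, -0.0, -0.0]
ft_force: [-0.3, -0.7, 0.0]
opening: 0.0851
grasp_force: 0.0
```

arm_command:
  deltas: "-1 -.4 -1 0 0 0 0;-1 -.4 -1 0 0 0 0;-1 -.4 -1 0 0 0 0;-1 -.4 -1 0 0 0 0"

```text
t: 1.35
position: [0.3804, 0.199, 0.2511]
eef_rot: [0.001, 1.0, -0.0, -0.0]
ft_force: [-0.0, 0.8, 0.7]
opening: 0.0857
grasp_force: 0.0
```

arm_command:
  deltas: "-1 -.1 -1 0 0 0 0;-1 -.1 -1 0 0 0 0;-1 -.1 -1 0 0 0 0;-1 -.1 -1 0 0 0 0"

```text
t: 1.85
position: [0.4001, -0.0017, 0.2512]
eef_rot: [0.002, 1.0, -0.0, -0.0]
ft_force: [0.4, 0.3, 1.1]
opening: 0.085
grasp_force: 0.0
```

arm_command:
  deltas: "-1 -.07 -.78 0 0 0 0;-1 -.07 -.78 0 0 0 0;-1 -.07 -.78 0 0 0 0;-1 -.07 -.78 0 0 0 0;-1 -.07 -.78 0 0 0 0"

```text
t: 2.48
position: [0.4142, -0.154, 0.251]
eef_rot: [-0.001, 1.0, 0.001, -0.0]
ft_force: [-0.5, -0.0, -0.0]
opening: 0.0853
grasp_force: 0.0
```

Run:
```python
from h import *
from scipy import ndimage as N
im,d,ci=snap('wrist','w1');P=cloud(d,ci);Z=P[...,2]
print(env.sense()['position'])
for nm,c,lo,hi in [('mill',(.413,-.156),.110,.142),('jar',(.427,-.326),.06,.1)]:
    m=(Z>lo)&(Z<hi)&(np.hypot(P[...,0]-c[0],P[...,1]-c[1])<.05);p=P[m]
    if len(p)>20: print(nm,len(p),p.min(0),p.max(0),((p.min(0)+p.max(0))/2).round(4))
cv2.imwrite('pics/w1b.png',cv2.resize(im,(800,600)))
# scene check
im,d,ci=load('s0');P=cloud(d,ci);Z=P[...,2]
for nm,c,lo,hi in [('mill',(.413,-.156),.112,.137),('jar',(.427,-.326),.081,.1)]:
    m=(Z>lo)&(Z<hi)&(np.hypot(P[...,0]-c[0],P[...,1]-c[1])<.06);p=P[m]
    print('scene',nm,len(p),p.min(0),p.max(0))
```

```text
[ 0.41417068 -0.15395633  0.2511009 ]
mill 1611 [ 0.39033774 -0.18094528  0.11829738] [ 0.43888258 -0.1313951   0.13964279] [ 0.4146 -0.1562  0.129 ]
jar 2114 [ 0.39868535 -0.35202309  0.06001877] [ 0.45588539 -0.29831956  0.09215601] [ 0.4273 -0.3252  0.0761]
scene mill 261 [ 0.39038472 -0.18174063  0.11230325] [ 0.43762493 -0.13517517  0.13696067]
scene jar 548 [ 0.40211687 -0.35328395  0.08106667] [ 0.4557647  -0.29967841  0.09555833]
```

View pics/w1b.png

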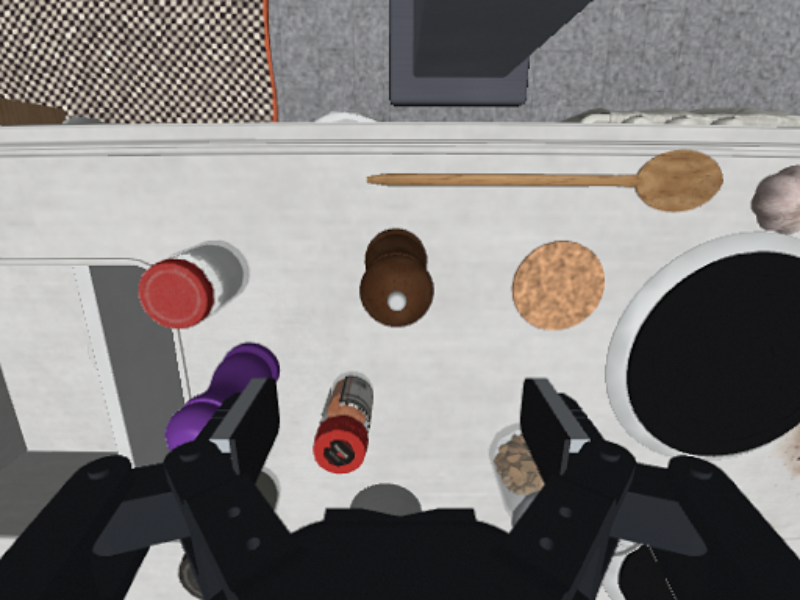

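The wrist view shows the mill knob at (397,300), the red-lidded short jar at (176,293) and the round coaster at (558,285). The measured positions match the top view, so I'm descending onto the mill.

arm_command:
  deltas: "-1 0 -.012 .3 0 0 0;-1 0 -.012 .55 0 0 0;-1 0 -.012 .7 0 0 0;-1 0 -.012 .755 0 0 0;-1 0 -.012 .755 0 0 0;1 0 -.012 .755 0 0 0;1 0 -.012 .755 0 0 0;1 0 -.012 .755 0 0 0;1 0 -.012 .755 0 0 0;1 0 -.012 .755 0 0 0;1 0 -.012 .755 0 0 0;1 0 -.012 .755 0 0 0;1 0 -.012 .755 0 0 0"

```text
t: 4.15
position: [0.4151, -0.1588, 0.1021]
eef_rot: [0.001, 1.0, -0.001, 0.001]
ft_force: [-0.6, 1.8, 6.4]
opening: 0.0468
grasp_force: 40.2
```

Run:
```python
from h import *
im,d,ci=load('w1');P=cloud(d,ci);Z=P[...,2]
hsv=cv2.cvtColor(im,cv2.COLOR_BGR2HSV)
c=(abs(Z)<0.02)&(hsv[...,1]>90)&(hsv[...,0]<20)&(np.hypot(P[...,0]-.444,P[...,1])<.06)
p=P[c];print(len(p),p.min(0),p.max(0),(p.min(0)+p.max(0))/2,p.mean(0))
```

```text
2574 [ 0.40117744 -0.04471617  0.00071659] [0.48763679 0.04383114 0.00695388] [ 4.44407115e-01 -4.42514470e-04  3.83523585e-03] [ 0.44292521 -0.00133083  0.00444622]
```

arm_command:
  deltas: "1 0 0 -.15 0 0 0;1 0 0 -.3 0 0 0;1 -.05 .25 -.3 0 0 0;1 -.1 .5 -.3 0 0 0;1 -.145 .7 -.3 0 0 0;1 -.145 .79 -.3 0 0 0;1 -.145 .79 -.3 0 0 0;1 -.145 .79 -.3 0 0 0"

```text
t: 5.15
position: [0.443, -0.0008, 0.1604]
eef_rot: [0.001, 1.0, -0.0, 0.0]
ft_force: [-0.6, 0.2, -2.0]
opening: 0.0464
grasp_force: 41.8
```

Run:
```python
from h import *
a=snap('scene','s1');b=snap('wrist','w2')
cv2.imwrite('pics/m1.png',np.hstack([cv2.resize(a[0][150:330,180:380],(400,360)),cv2.resize(b[0],(400,300),).copy() if 0 else cv2.resize(b[0],(400,360))]))
P=cloud(a[1],a[2]);Z=P[...,2]
for z in np.arange(.06,.2,.01):
    m=(abs(Z-z)<.005)&(np.hypot(P[...,0]-.444,P[...,1])<.05);p=P[m]
    if len(p)>5: print(round(z,3),len(p),((p.min(0)+p.max(0))/2).round(4),np.ptp(p,axis=0).round(3))
```

```text
0.06 20 [ 0.4401 -0.0091  0.0631] [0.045 0.039 0.004]
0.07 82 [ 0.4458 -0.0061  0.07  ] [0.057 0.047 0.01 ]
0.08 62 [ 0.4444 -0.0039  0.08  ] [0.048 0.047 0.01 ]
0.09 60 [ 0.4416 -0.0079  0.0899] [0.046 0.039 0.01 ]
0.1 74 [ 0.4435 -0.0048  0.1   ] [0.05  0.043 0.01 ]
0.11 83 [ 0.4436 -0.0048  0.1099] [0.045 0.042 0.01 ]
0.12 64 [ 0.443  -0.0045  0.1202] [0.039 0.034 0.01 ]
0.13 56 [ 0.4426 -0.008   0.13  ] [0.035 0.026 0.01 ]
0.14 40 [ 0.442  -0.0087  0.1398] [0.033 0.022 0.01 ]
0.15 37 [ 0.4392 -0.0079  0.15  ] [0.033 0.03  0.01 ]
0.16 38 [ 0.4328 -0.0071  0.1601] [0.025 0.045 0.01 ]
0.17 52 [ 0.4361 -0.0131  0.1701] [0.031 0.046 0.01 ]
0.18 78 [ 0.4355 -0.0035  0.18  ] [0.031 0.068 0.01 ]
0.19 129 [ 0.4413 -0.0045  0.19  ] [0.044 0.068 0.01 ]
0.2 107 [ 0.4441 -0.0007  0.1998] [0.033 0.076 0.009]
```

View pics/m1.png

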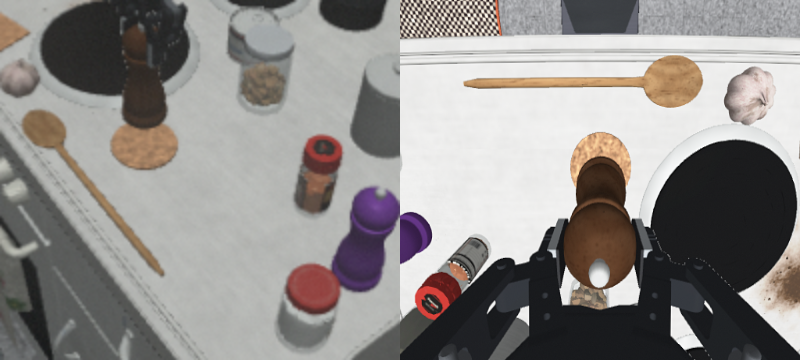

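The mill is held upright over the round coaster, so I'm lowering it.

arm_command:
  deltas: "1 0 0 .13 0 0 0;1 0 0 .22 0 0 0;1 0 0 .25 0 0 0;1 0 0 .265 0 0 0;1 0 0 .273 0 0 0;1 0 0 .273 0 0 0;1 0 0 .273 0 0 0"

```text
t: 6.12
position: [0.4442, -0.0005, 0.1071]
eef_rot: [0.0, 1.0, -0.0, 0.001]
ft_force: [-0.8, 0.2, 5.6]
opening: 0.0466
grasp_force: 42.3
```

arm_command:
  deltas: ".3 0 0 0 0 0 0;-.2 0 0 0 0 0 0;-1 0 0 0 0 0 0;-1 0 0 0 0 0 0;-1 0 0 0 0 0 0;-1 0 0 0 0 0 0;-1 0 0 -.2 0 0 0;-1 0 0 -.45 0 0 0;-1 0 0 -.7 0 0 0;-1 0 0 -.7 0 0 0;-1 0 0 -.7 0 0 0"

```text
t: 7.5
position: [0.4427, -0.0001, 0.2451]
eef_rot: [0.0, 1.0, 0.0, -0.0]
ft_force: [-0.3, 0.6, -1.0]
opening: 0.0852
grasp_force: 0.0
```

arm_command:
  deltas: "-1 .05 -.9 0 0 0 0;-1 .05 -.9 0 0 0 0;-1 .05 -.9 0 0 0 0;-1 .05 -.9 0 0 0 0"

```text
t: 8.0
position: [0.4314, -0.1827, 0.2436]
eef_rot: [0.003, 1.0, 0.001, -0.002]
ft_force: [0.3, -0.4, 0.6]
opening: 0.0854
grasp_force: 0.0
```

arm_command:
  deltas: "-1 .035 -.73 0 0 0 0;-1 .035 -.73 0 0 0 0;-1 .035 -.73 0 0 0 0;-1 .035 -.73 0 0 0 0"

```text
t: 8.5
position: [0.4254, -0.3256, 0.2443]
eef_rot: [0.001, 1.0, 0.001, -0.001]
ft_force: [0.2, 0.8, -0.7]
opening: 0.0852
grasp_force: 0.0
```

Run:
```python
from h import *
b=snap('wrist','w3');a=snap('scene','s2')
print(env.sense()['position'])
P=cloud(b[1],b[2]);Z=P[...,2]
for lo,hi in [(.03,.06),(.06,.08),(.083,.1)]:
    m=(Z>lo)&(Z<hi)&(np.hypot(P[...,0]-.427,P[...,1]+.326)<.045);p=P[m]
    print(len(p),((p.min(0)+p.max(0))/2).round(4),np.ptp(p,axis=0).round(3))
P=cloud(a[1],a[2]);Z=P[...,2]
for z in np.arange(.03,.17,.02):
    m=(abs(Z-z)<.01)&(np.hypot(P[...,0]-.444,P[...,1])<.05);p=P[m]
    if len(p)>5: print(round(z,3),len(p),((p.min(0)+p.max(0))/2).round(4),np.ptp(p,axis=0).round(3))
cv2.imwrite('pics/m2.png',np.hstack([cv2.resize(a[0],(400,300)),cv2.resize(b[0],(400,300))]))
```

```text
[ 0.42589237 -0.32427353  0.24487609]
138 [ 0.4124 -0.3266  0.045 ] [0.026 0.057 0.03 ]
196 [ 0.4147 -0.3273  0.07  ] [0.031 0.057 0.019]
1696 [ 0.4284 -0.3272  0.0879] [0.054 0.054 0.009]
0.03 116 [ 0.4458 -0.0068  0.03  ] [0.056 0.04  0.02 ]
0.05 142 [ 0.4442 -0.0037  0.05  ] [0.05  0.044 0.02 ]
0.07 117 [ 0.4446 -0.0037  0.07  ] [0.041 0.035 0.02 ]
0.09 70 [ 0.4403 -0.0063  0.0902] [0.035 0.025 0.019]
0.11 98 [ 0.4433 -0.0057  0.11  ] [0.045 0.033 0.02 ]
0.13 169 [ 0.4423 -0.      0.1301] [0.046 0.045 0.02 ]
0.15 119 [0.4439 0.001  0.1486] [0.034 0.036 0.017]
```

View pics/m2.png

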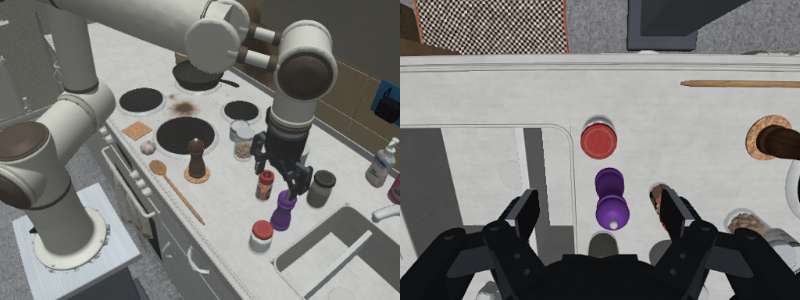

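The mill stands on the coaster. In the right-hand picture the jar is at (600,140), and the purple mill leaves about 7 cm of clearance. Descending on the jar.

arm_command:
  deltas: "-1 -.01 -.01 .3 0 0 0;-1 -.01 -.01 .55 0 0 0;-1 -.01 -.01 .75 0 0 0;-1 -.01 -.01 .85 0 0 0;-1 -.01 -.01 .85 0 0 0;-1 -.01 -.01 .85 0 0 0"

```text
t: 9.35
position: [0.4286, -0.3279, 0.077]
eef_rot: [-0.0, 1.0, -0.001, 0.001]
ft_force: [0.3, 0.3, 0.6]
opening: 0.0854
grasp_force: 0.0
```

arm_command:
  deltas: "-1 0 0 .1 0 0 0;-1 0 0 .2 0 0 0;-1 0 0 .2 0 0 0;1 0 0 .2 0 0 0;1 0 0 .2 0 0 0;1 0 0 .2 0 0 0;1 0 0 .2 0 0 0;1 0 0 .2 0 0 0;1 0 0 .2 0 0 0;1 0 0 .2 0 0 0;1 0 0 .2 0 0 0"

```text
t: 10.72
position: [0.4286, -0.3286, 0.0378]
eef_rot: [0.0, 1.0, -0.0, 0.001]
ft_force: [-1.7, 4.0, 7.6]
opening: 0.0581
grasp_force: 42.2
```

arm_command:
  deltas: "1 0 0 -.15 0 0 0;1 0 0 -.4 0 0 0;1 0 0 -.7 0 0 0;1 0 0 -1 0 0 0;1 0 0 -1 0 0 0;1 0 0 -1 0 0 0"

```text
t: 11.48
position: [0.4272, -0.3276, 0.2348]
eef_rot: [0.0, 1.0, 0.001, -0.001]
ft_force: [-0.8, 0.3, -3.6]
opening: 0.058
grasp_force: 45.0
```

arm_command:
  deltas: "1 0 .2 0 0 0 0;1 0 .45 0 0 0 0;1 0 .7 0 0 0 0;1 0 .95 0 0 0 0;1 0 1 0 0 0 0"

```text
t: 12.1
position: [0.4263, -0.1249, 0.2329]
eef_rot: [-0.001, 1.0, 0.002, -0.002]
ft_force: [-0.5, -0.4, -2.9]
opening: 0.0582
grasp_force: 45.1
```

arm_command:
  deltas: "1 0 .25 0 0 0 0;1 0 .5 0 0 0 0;1 0 .75 0 0 0 0;1 0 1 0 0 0 0;1 0 1 0 0 0 0"

```text
t: 12.72
position: [0.4269, 0.074, 0.2338]
eef_rot: [-0.002, 1.0, 0.0, -0.002]
ft_force: [0.9, -1.0, -3.4]
opening: 0.0576
grasp_force: 45.4
```

arm_command:
  deltas: "1 .05 .25 0 0 0 0;1 .1 .5 0 0 0 0;1 .15 .75 0 0 0 0;1 .2 1 0 0 0 0;1 .2 1 0 0 0 0;1 .2 1 0 0 0 0"

```text
t: 13.48
position: [0.3884, 0.2705, 0.2345]
eef_rot: [0.001, 1.0, -0.001, -0.001]
ft_force: [-0.1, 0.4, -2.9]
opening: 0.0577
grasp_force: 45.7
```

Run:
```python
from h import *
b=snap('wrist','w4');a=snap('scene','s3')
print(env.sense()['position'])
P=cloud(b[1],b[2]);Z=P[...,2];hsv=cv2.cvtColor(b[0],cv2.COLOR_BGR2HSV)
c=(abs(Z)<0.02)&(hsv[...,1]>90)&(hsv[...,0]<20)&(np.hypot(P[...,0]-.3785,P[...,1]-.332)<.08)
p=P[c];print(len(p),p.mean(0),np.ptp(p,axis=0),cv2.minAreaRect(p[:,:2].astype(np.float32)))
cv2.imwrite('pics/m3.png',np.hstack([cv2.resize(a[0],(400,300)),cv2.resize(b[0],(400,300))]))
```

```text
[0.3887379  0.27029353 0.23502376]
3850 [0.37640485 0.33230336 0.00452773] [0.10030343 0.10392361 0.00554141] ((0.37860628962516785, 0.3322865664958954), (0.08822254091501236, 0.08855675905942917), 12.683512687683105)
```

View pics/m3.png

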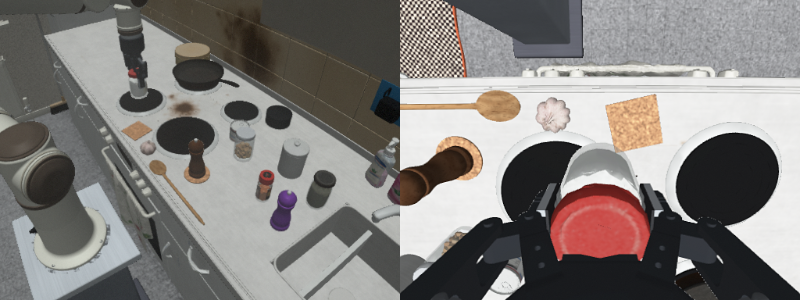

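The jar is held upright and the square coaster is clear, so I'm moving over it and lowering.

arm_command:
  deltas: "1 .05 .2 0 0 0 0;1 .05 .31 0 0 0 0;1 .05 .31 .2 0 0 0;1 .05 .31 .4 0 0 0;1 .05 .31 .6 0 0 0;1 .05 .31 .8 0 0 0;1 .05 .31 .9 0 0 0;1 .05 .31 .94 0 0 0;1 .05 .31 .96 0 0 0;1 .05 .31 .972 0 0 0;1 .05 .31 .972 0 0 0;1 .05 .31 .972 0 0 0"

```text
t: 15.08
position: [0.3793, 0.3339, 0.0428]
eef_rot: [0.0, 1.0, 0.0, 0.001]
ft_force: [-2.1, -4.0, 5.9]
opening: 0.0574
grasp_force: 46.7
```

Contact shows in the force reading. Releasing.

arm_command:
  deltas: ".3 0 0 0 0 0 0;-.2 0 0 0 0 0 0;-1 0 0 0 0 0 0;-1 0 0 0 0 0 0;-1 0 0 0 0 0 0;-1 0 0 0 0 0 0;-1 0 0 -.2 0 0 0;-1 0 0 -.5 0 0 0;-1 0 0 -.8 0 0 0;-1 0 0 -1 0 0 0;-1 0 0 -1 0 0 0;-1 0 0 -1 0 0 0"

```text
t: 16.58
position: [0.3778, 0.3336, 0.2402]
eef_rot: [0.0, 1.0, -0.0, -0.001]
ft_force: [-0.0, -0.1, 0.3]
opening: 0.0858
grasp_force: 0.0
```

arm_command:
  deltas: "-1 -.3 .5 0 0 0 0;-1 -.6 .5 0 0 0 0;-1 -.6 .5 0 0 0 0;-1 -.6 .5 0 0 0 0;-1 -.6 .5 0 0 0 0"

```text
t: 17.2
position: [0.4972, 0.4331, 0.2393]
eef_rot: [0.0, 1.0, -0.001, -0.002]
ft_force: [0.3, 0.5, 0.6]
opening: 0.0853
grasp_force: 0.0
```

Run:
```python
from h import *
a=snap('top','t1');b=snap('scene','s4')
print(env.sense()['t'],env.sense()['ft_force'])
for im,d,ci in (a,b,snap('wrist','w5')):
  P=cloud(d,ci);Z=P[...,2]
  for c,lo,hi in [((.3786,.332),.085,.105),((.444,0),.115,.145)]:
    m=(Z>lo)&(Z<hi)&(np.hypot(P[...,0]-c[0],P[...,1]-c[1])<.05);p=P[m]
    if len(p)>9: print(c,len(p),((p.min(0)+p.max(0))/2).round(4),np.ptp(p,axis=0).round(3))
cv2.imwrite('pics/m4.png',np.hstack([cv2.resize(a[0],(400,300)),cv2.resize(b[0],(400,300))]))
```

```text
17.3 [-0.14594388 -0.13466039 -0.58756941]
(0.3786, 0.332) 424 [0.3772 0.3318 0.0931] [0.053 0.053 0.015]
(0.444, 0) 318 [0.4418 0.0022 0.1334] [0.048 0.049 0.023]
(0.3786, 0.332) 203 [0.3795 0.3329 0.092 ] [0.054 0.055 0.013]
(0.444, 0) 277 [4.432e-01 1.000e-04 1.302e-01] [0.047 0.047 0.03 ]
(0.3786, 0.332) 2564 [0.3794 0.3342 0.0913] [0.053 0.054 0.012]
```

View pics/m4.png

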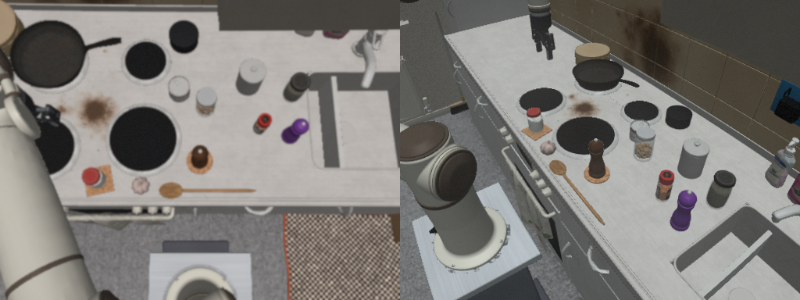

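Both stand centred on their coasters (jar at (93,178) and mill at (200,158) in the left picture), and the arm is clear.

```bash
python3 -c "
from workcell import env
print(env.close_job())"
```

```text
the job is handed in; nothing more can be done
None
```

The pepper mill stands on the round coaster and the short jar on the square one, both upright, released and within about 3 mm of centre by the cameras; the job was handed in at about 17 s, and no verdict was returned.

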